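# Push a hard drive between two docks to the stop rail

## Robot

A 6-joint arm with a two-finger parallel gripper is mounted at the origin on the work surface. World frame = base frame: x ahead of the robot, y to its left, z up, the work surface at z = 0. Lengths are in mm, angles in rad, forces in N, time in s.
With the tool pointing down it reaches from about 300 to 775 mm from the base axis. Payload 14.6 kg.
Tool frame: the origin (TCP) lies midway between the tips of the shut fingers; the grasp point (between the pads) lies 19 mm behind it; z points along the fingers, y is the line along which they close (so a half turn about z gives the same grasp; the last joint's range is limited). The gripper opens to 94 mm and grips with 3 to 60 N. Pads are 16 mm wide; open, the fingers measure 119 mm over their backs; the gripper's body (75 mm by 177 mm) begins 78 mm behind the grasp point.
Start: joints at [1.202, 0.3, 1.521, -0, 1.321, -0.067], TCP at [163.479, 525.132, 205.446] pointing down, gripper open.
Joint ranges: [-3.03, 3.03], [-0.79, 2.21], [0.23, 2.52], [-1.04, 4.18], [0, 3.07], [-2.55, 2.55]. Speed limits (rad/s): [2.22, 2.22, 2.57, 3.14, 3.14, 3.14].

## Interface

Orientations are given as [roll, pitch, yaw] about the fixed x, y, z axes, in that order (R = Rz(yaw) Ry(pitch) Rx(roll)).
In Python, from cell import manip, camera gives the robot as it stands.
- The arm moves only by the tool move_arm, never from a script. Its arguments are lists of equal length, an entry for each row: "dp": the shift along the world's x, y, z in mm, a list of three; "rotation": the turn, a rotation vector about the world's x, y, z in rad, a list of three; "hand": the opening, from 0 (shut) to 1 (fully open). A call has 1 to 10 rows; each row shifts and turns the commanded pose from where the row before left it; what a row does not reach is not made up. A row lasts 1/8 s, in which the tool goes at most 62.5 mm and 10.7 degrees, less where a joint would pass 70% of its speed; a pose out of reach is approached as far as the arm can. A call with a gripper value outside its range is refused whole. The fingers move at their own pace and stop on an object; "newtons" is the grip in N (left out, the last holds). Time passes only in rows, so rows that do not move let the fingers close. It gives the time, the measured TCP pose, the force, the opening and the grip force at its end, in the units of the state.
- manip.read_state(): the state, without advancing time (a new reading comes with each control period).
- camera(name): name is "side" or "top"; returns a dict with "image" (400x640x3 uint8, red, green, blue), "fx", "fy", "cx", "cy" (pixels), "k1" (the pictures are not rectified: a ray, as slopes to the right and down, at radius r is drawn at 1 + k1 r^2 times it, then the intrinsics apply), "R" (3x3) and "t" (3): a world point X has camera coordinates R X + t. Camera axes: x right, y down, z forward; pixel columns grow to the right and rows downward; lengths in mm; the calibration is good to about 2 mm. A picture is of the moment at which its call begins. There is no depth.
- manip.sign_off(): hands the job in; it is judged then, once.
The state is a dict: "clock": time; "joints": joint angles; "qd": joint speeds; "effort": joint torques, N m; "eef_pos": TCP position; "eef_rot": TCP orientation; "wrist_force": force on the tool from outside, world axes, zero at the start; "moment": the same for the moment, N m; "finger_gap": finger opening in mm; "finger_force": force on a finger pad.
Only numpy, scipy, OpenCV 4.12 (cv2) and the standard library are available. Lean on these libraries where they do the work, as an engineer would, in place of code of your own. Each camera call takes 0.05 s, during which the arm holds its last target. There are 200 camera calls.

## Task

Push the loose hard drive along the bench, short end first, through the narrow gap between the two drive docks and on until it is right out of the gap and its leading end lies flat against the metal stop rail beyond. Only push it with the fingers: it must stay flat on the bench, never picked up or tipped, and everything else stays where it is. Then leave it there and take the hand away.

Things in the scene. Friction and masses are not known exactly. Their poses are not given: they have to be found in the camera images.
- drive: Loose 3.5-inch hard drive, a metal slab 147 long (x) x 102 wide (y) x 26 high, vertical sides, 0.5 to 0.75 kg, flat on the bench. It slides with friction, stays where left, turns if pushed off-centre. Origin: centre of its underside. At the start its x points along the docks' x within 0.25 rad, and it lies 150 to 190 before the docks' origin, up to 35 off the gap's middle line.
- docks: Two equal black-grey drive docks fixed to the bench, a straight gap 110 wide between them. Each 90 long (x), 130 wide (y), 40 high, edges rounded by 6. Origin: bench level, middle of the gap. x runs level along the gap the way the drive must travel. Gap from x -45 to +45, its walls at y -55 and +55; docks reach out to y -185 and +185 (low feet to 200). The drive starts on the -x side.
- rail: Stop rail: straight aluminium angle fixed to the bench, 160 long, 30 high, across the way beyond the docks. Origin: bench level, middle of the face that the drive meets. x is parallel to the docks' x, so the drive comes from -x and meets the plane x = 0; y runs along the rail. Face 210 to 235 beyond the docks' origin, its middle up to 10 off the gap's middle line. A low foot lies behind it.
- ssd: Bystander, to be left alone: flat dark 2.5-inch solid-state drive, 69 x 100 x 7, lying on top of the dock on the docks' +y side (sizes in mm). Origin: underside.
- stick: Bystander, to be left alone: small black memory stick with steel plug, 18 x 53 x 9, lying on top of the dock on the docks' -y side (sizes in mm). Origin: underside.
- screwdriver: Bystander, to be left alone: screwdriver 170 long, lying on the bench on the entry side, on the -y side of the drive's way; origin about mid-length (mm).
- brick: Bystander, to be left alone: black laptop power brick, 129 x 50 x 30, lying on the bench on the entry side, on the +y side of the drive's way (sizes in mm). Origin: underside.
- roll: Bystander, to be left alone: paper label roll standing on end, diameter 90, height 55, on the bench beyond the docks, +y side (sizes in mm). Origin: underside.
- screws: Bystander, to be left alone: small grey divided screw tray, 85 x 65 x 22, on the bench beyond the docks, -y side (sizes in mm). Origin: underside.
- mouse: Bystander, to be left alone: black computer mouse, 100 x 58 x about 36, on the bench to the robot's right (sizes in mm). Origin: underside.
- bottle: Bystander, to be left alone: green drinking bottle, diameter 66, height 190, standing to the robot's right (sizes in mm). Origin: underside.
There are look-alikes about, which are no part of the job. Of the things like the drive, leave any that is red; of the rest the larger one is meant.

How it is judged (in metres and radians):
On the way:
1. the drive is in the gap between the docks, lengthways, flat on the bench (x of drive in the frame of docks between -0.045 and 0.045 m and y of drive in the frame of docks between -0.01 and 0.01 m and angle between the x axis of drive and the x axis of docks, either way round below 0.1 rad and height (world z) of drive below 0.006 m and angle between drive's own z axis and vertical below 0.06 rad), for 0.05 s.
At the end, for the whole second after the job is handed in: The drive lies at rest, flat on the bench, wholly beyond the gap, its leading short end within 5 mm of the rail's face and within 0.05 rad of parallel to it, its middle within 50 mm of the rail's middle (x of drive in the frame of docks above 0.1195 m and x of drive in the frame of rail between -0.0785 and -0.068 m and y of drive in the frame of rail between -0.05 and 0.05 m and angle between the x axis of drive and the x axis of rail, either way round below 0.05 rad and linear speed of drive below 0.01 m/s and height (world z) of drive below 0.006 m and angle between drive's own z axis and vertical below 0.06 rad); the robot touches nothing.
It fails at once if the drive is lifted more than 12 mm off the bench (height (world z) of drive above 0.012 m).
It fails at once if the drive is tipped more than 0.15 rad (angle between drive's own z axis and vertical above 0.15 rad).
It fails at once if a bystander is moved more than 20 mm or tipped over (distance of any of ssd, stick, screwdriver, brick, roll, screws, mouse, bottle from where it was at the start of the episode above 0.02 m or angle between bottle's own z axis and vertical above 0.3 rad).
It also fails if it takes over 70 s, if anything falls off the work surface, if the arm or the gripper's body presses on something with over 40 N, if the wrist force passes 120 N, or if a joint passes its speed limit or range.

## Working session

There is one attempt and no reset: what is moved stays moved. The work goes in short steps, Python scripts to look and compute and a tool call to move; the robot and the scene stay as the last step left them, time stands still between calls to the robot, and variables do not carry over. Pictures are saved under pics/ and viewed, at most 10 in all, crops included, and the job is handed in when it is done.

Besides the shell and the picture viewer there is one more tool, called after ">>>" by a JSON object that holds its "op" and its "data", one argument or row to a line. move_arm: Moves the arm, as the interface text tells. Its arguments: {"type":"object","properties":{"dp":{"type":"array","items":{"type":"array","items":{"type":"number"}}},"rotation":{"type":"array","items":{"type":"array","items":{"type":"number"}}},"hand":{"type":"array","items":{"type":"number"}},"newtons":{"type":"number"}},"required":["dp","rotation","hand"]}

```bash
mkdir -p pics; cat > h.py <<'E'
import numpy as np, cv2
from cell import manip, camera
def snap(n,f):
    c=camera(n); cv2.imwrite(f,cv2.cvtColor(c["image"],cv2.COLOR_RGB2BGR)); return c
def ray(c,uv,z):
    uv=np.atleast_2d(np.asarray(uv,float))
    d=(uv-[c["cx"],c["cy"]])/[c["fx"],c["fy"]]
    s=d.copy()
    for _ in range(20): s=d/(1+c["k1"]*(s**2).sum(1,keepdims=True))
    R=np.array(c["R"]);t=np.array(c["t"])
    w=np.c_[s,np.ones(len(s))]@R; o=-R.T@t
    return o+w*((z-o[2])/w[:,2])[:,None]
E
python3 - <<'E'
from h import *
for n in("top","side"):
    c=snap(n,f"pics/{n}0.png"); print(n,-np.array(c["R"]).T@c["t"],c["fx"],c["k1"])
print(manip.read_state())
E
```

```text
top [ 416.32974883  -22.52464181 1260.97857581] 443.2324237135528 0.0008818150537152036
side [ 483.90439062 -809.41423322  791.51393577] 365.9184408958851 -0.04854863317196433
{'clock': 0.1, 'joints': array([ 1.20239580e+00,  3.00441498e-01,  1.52153758e+00,  1.26542685e-06,
        1.32068583e+00, -6.66065811e-02]), 'qd': array([ 0.00022461, -0.0007389 , -0.00253792,  0.00083202,  0.00283369,
       -0.00042788]), 'effort': array([ 2.80853592e-04, -5.32635176e+01, -3.53285122e+01,  7.08958693e-02,
        2.33946566e-02, -9.16017871e-05]), 'eef_pos': array([163.39757375, 524.91588485, 204.92096327]), 'eef_rot': array([-3.14052285e+00, -7.25896403e-05,  2.83979835e+00]), 'wrist_force': array([-0.8265878 ,  0.52361665, -0.47033481]), 'moment': array([-0.0668792 ,  0.00790426, -0.02287465]), 'finger_force': 0.0, 'finger_gap': 93.86171059870745}
```

View pics/top0.png

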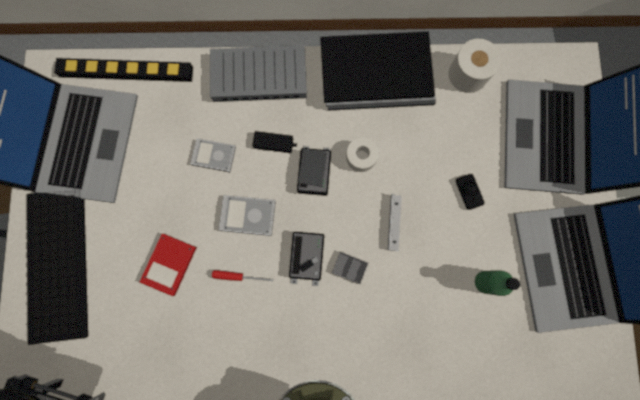

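View pics/side0.png

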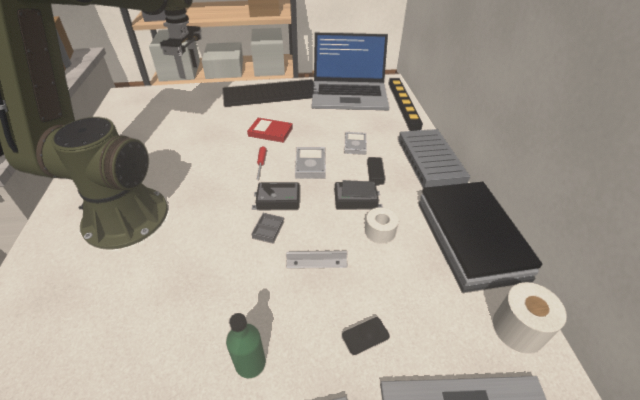

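The top view shows the drive at (246,215), the docks at (314,171) and (306,256), and the rail face at about x=388. The smaller grey drive at (212,154) and the red one at (168,264) are decoys. Next I'll enlarge this area and extract contours.

```bash
python3 - <<'E'
from h import *
c=camera("top"); im=cv2.cvtColor(c["image"],cv2.COLOR_RGB2BGR)
g=cv2.cvtColor(im,cv2.COLOR_BGR2GRAY)
cv2.imwrite("pics/crop1.png",cv2.resize(im[130:300,205:415],None,fx=3.5,fy=3.5,interpolation=cv2.INTER_CUBIC))
hsv=cv2.cvtColor(im,cv2.COLOR_BGR2HSV); print(hsv[215,200:290:6].tolist(), hsv[222,375:410:3].tolist())
print(g[171,290:340:3],g[256,280:335:3])
def show(name,m,roi,z):
    mm=np.zeros_like(m); x0,y0,x1,y1=roi; mm[y0:y1,x0:x1]=m[y0:y1,x0:x1]
    cs=cv2.findContours(mm,cv2.RETR_EXTERNAL,cv2.CHAIN_APPROX_NONE)[0]
    k=max(cs,key=cv2.contourArea); p=ray(c,k[:,0,:],z)[:,:2].astype(np.float32)
    r=cv2.minAreaRect(p); print(name,r,cv2.boxPoints(r).round().tolist(),cv2.boundingRect(k))
    return k
dark=(g<90).astype(np.uint8)
show("dockL",dark,(290,135,340,205),40); show("dockR",dark,(280,222,335,290),40)
bg=cv2.medianBlur(im,3); h=cv2.cvtColor(bg,cv2.COLOR_BGR2HSV)
warm=(h[...,1]<22).astype(np.uint8)
show("drive",warm,(205,185,288,245),26); show("rail",warm,(375,180,410,260),30)
E
```

```text
[[20, 25, 181], [20, 25, 183], [22, 26, 180], [18, 26, 126], [20, 10, 152], [22, 26, 189], [20, 25, 186], [21, 26, 184], [15, 10, 154], [21, 11, 158], [21, 11, 159], [23, 8, 132], [23, 14, 149], [20, 26, 178], [21, 24, 178]] [[20, 26, 180], [22, 26, 178], [18, 27, 125], [21, 27, 121], [21, 34, 121], [24, 10, 132], [20, 10, 160], [25, 10, 159], [24, 15, 165], [20, 26, 176], [18, 29, 177], [17, 28, 176]]
[125 121 120  55  64  66  66  68  67  68  65  69  94  92 178 178 178] [133 121 124 104  53  32  36  87  96 100  97  98 103  96  87 180 178 144
 118]
dockL ((698.2948608398438, -2.110607147216797), (88.83491516113281, 133.33828735351562), 84.14056396484375) [[627.0, -39.0], [760.0, -53.0], [769.0, 35.0], [637.0, 49.0]] (297, 148, 35, 48)
dockR ((461.21575927734375, 21.26777458190918), (87.82091522216797, 126.8237075805664), 84.48858642578125) [[394.0, -16.0], [520.0, -29.0], [529.0, 59.0], [402.0, 71.0]] (289, 232, 35, 49)
drive ((577.594970703125, 187.19044494628906), (151.5536346435547, 104.49664306640625), 84.14811706542969) [[518.0, 117.0], [622.0, 106.0], [637.0, 257.0], [533.0, 268.0]] (219, 195, 57, 41)
rail ((552.1748657226562, -224.7161865234375), (34.42976379394531, 161.89878845214844), 84.7222671508789) [[470.0, -234.0], [631.0, -249.0], [634.0, -215.0], [473.0, -200.0]] (387, 193, 15, 59)
```

View pics/crop1.png

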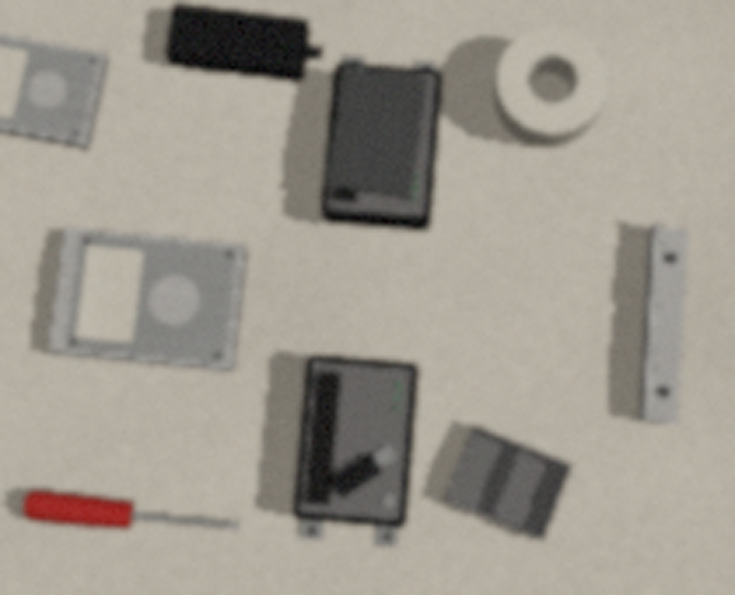

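Measured so far:
- **Docks:** origin at about (580, 9), with x along (-0.098, -0.995). The gap comes out at 110.6, which matches.
- **Drive:** at docks x of about -179, y of about -19, and already parallel to the docks.
- **Rail:** face at about +219.

My plan is to slide the drive sideways by 19 with both fingers on its long side, then push its rear end with both fingers.

>>> {"op": "move_arm", "data": {
  "dp": [
    [33,-33,0],
    [33,-33,0],
    [33,-33,0],
    [33,-33,0],
    [33,-33,0],
    [33,-33,0],
    [33,-33,0],
    [33,-33,0],
    [33,-33,0],
    [34,-31,0]
  ],
  "rotation": [
    [0,0,0.02],
    [0,0,0.02],
    [0,0,0.02],
    [0,0,0.02],
    [0,0,0.02],
    [0,0,0.02],
    [0,0,0.02],
    [0,0,0.02],
    [0,0,0.02],
    [0,0,0.02]
  ],
  "hand": [1,1,1,1,1,1,1,1,1,1]
}}

```text
clock: 1.4
eef_pos: [495.4, 195.8, 205.4]
eef_rot: [3.142, -0.0, 3.04]
wrist_force: [-0.3, 0.4, -0.4]
finger_gap: 94.0
finger_force: 0.0
```

>>> {"op": "move_arm", "data": {
  "dp": [
    [0,0,-50],
    [0,0,-50],
    [0,0,-45],
    [0,0,-30],
    [0,0,-20],
    [0,0,0],
    [0,0,0]
  ],
  "rotation": [
    [0,0,0],
    [0,0,0],
    [0,0,0],
    [0,0,0],
    [0,0,0],
    [0,0,0],
    [0,0,0]
  ],
  "hand": [1,1,1,1,1,1,1]
}}

```text
clock: 2.28
eef_pos: [494.9, 197.3, 11.3]
eef_rot: [3.141, 0.001, 3.04]
wrist_force: [0.1, 0.1, -0.1]
finger_gap: 93.7
finger_force: 0.0
```

>>> {"op": "move_arm", "data": {
  "dp": [
    [8,-0.8,0],
    [6,-0.6,0],
    [5,-0.5,0],
    [4,-0.4,0],
    [4,-0.4,0],
    [4,-0.4,0],
    [4,-0.4,0],
    [4,-0.4,0],
    [3,-0.3,0],
    [0,0,0]
  ],
  "rotation": [
    [0,0,0],
    [0,0,0],
    [0,0,0],
    [0,0,0],
    [0,0,0],
    [0,0,0],
    [0,0,0],
    [0,0,0],
    [0,0,0],
    [0,0,0]
  ],
  "hand": [1,1,1,1,1,1,1,1,1,1]
}}

```text
clock: 3.52
eef_pos: [536.3, 193.0, 10.4]
eef_rot: [-3.141, -0.001, 3.04]
wrist_force: [-3.3, 1.3, 1.6]
finger_gap: 94.1
finger_force: 1.5
```

```bash
python3 - <<'E'
from h import *
c=snap("top","pics/t2.png"); im=cv2.imread("pics/t2.png")
cv2.imwrite("pics/crop2.png",cv2.resize(im[100:300,195:415],None,fx=3,fy=3,interpolation=cv2.INTER_CUBIC))
print(manip.read_state()["wrist_force"])
E
```

```text
[-2.14719145  0.94421613  1.28105582]
```

View pics/crop2.png

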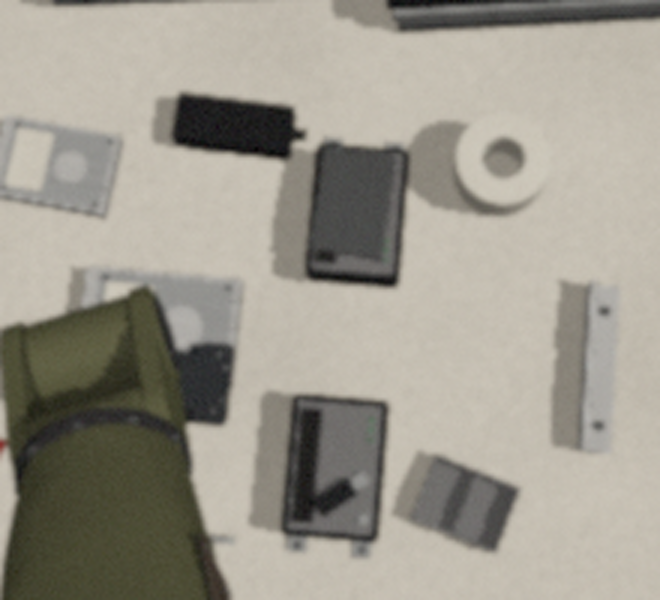

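The fingers are against the drive's near side, and it moved to about (240,335)/3 in the crop with its far edge parallel to the docks. Next I'll back off, rise, and turn behind the rear end.

>>> {"op": "move_arm", "data": {
  "dp": [
    [-12,1,0],
    [0,0,50],
    [0,0,50],
    [10,12,0],
    [10,12,0],
    [10,12,0],
    [10,12,0],
    [10,12,0],
    [10,12,0],
    [10,12,0]
  ],
  "rotation": [
    [0,0,0],
    [0,0,0],
    [0,0,0],
    [0,0,-0.157],
    [0,0,-0.157],
    [0,0,-0.157],
    [0,0,-0.157],
    [0,0,-0.157],
    [0,0,-0.157],
    [0,0,-0.157]
  ],
  "hand": [1,1,1,0.65,0.65,0.65,0.65,0.65,0.65,0.65]
}}

```text
clock: 4.82
eef_pos: [594.3, 278.4, 110.4]
eef_rot: [3.141, 0.0, 1.936]
wrist_force: [0.1, -0.5, 0.0]
finger_gap: 61.3
finger_force: 0.0
```

>>> {"op": "move_arm", "data": {
  "dp": [
    [5,12,0],
    [5,12,0],
    [3,12,0],
    [0,10,0],
    [0,0,0]
  ],
  "rotation": [
    [0,0,-0.157],
    [0,0,-0.157],
    [0,0,-0.157],
    [0,0,0],
    [0,0,0]
  ],
  "hand": [0.65,0.65,0.65,0.65,0.65]
}}

```text
clock: 5.45
eef_pos: [607.0, 324.5, 110.3]
eef_rot: [-3.141, 0.0, 1.474]
wrist_force: [0.2, -0.2, -0.5]
finger_gap: 61.3
finger_force: 0.0
```

```bash
python3 - <<'E'
from h import *
c=snap("top","pics/t3.png"); im=cv2.imread("pics/t3.png")
d=snap("side","pics/s3.png"); js=cv2.imread("pics/s3.png")
a=cv2.resize(im[150:290,190:410],(660,420),interpolation=cv2.INTER_CUBIC)
b=cv2.resize(js[130:260,230:410],(800,578),interpolation=cv2.INTER_CUBIC)
cv2.imwrite("pics/crop3.png",a);cv2.imwrite("pics/crop3s.png",b)
s=manip.read_state();print(s["eef_pos"],s["eef_rot"],s["finger_gap"])
E
```

```text
[607.26817355 323.73999363 110.40463393] [-3.14152813e+00  1.01646094e-04  1.47215630e+00] 61.29333872049895
```

View pics/crop3.png

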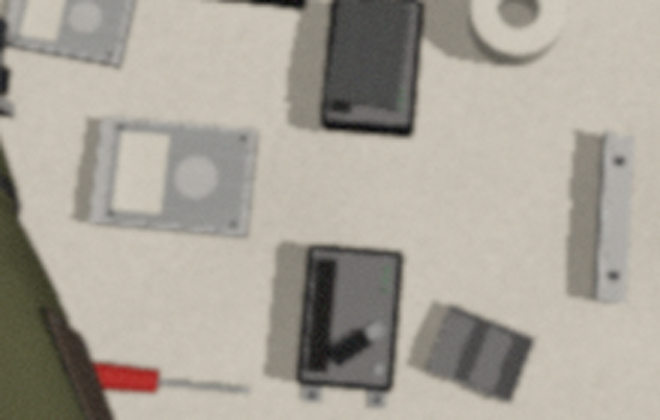

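View pics/crop3s.png

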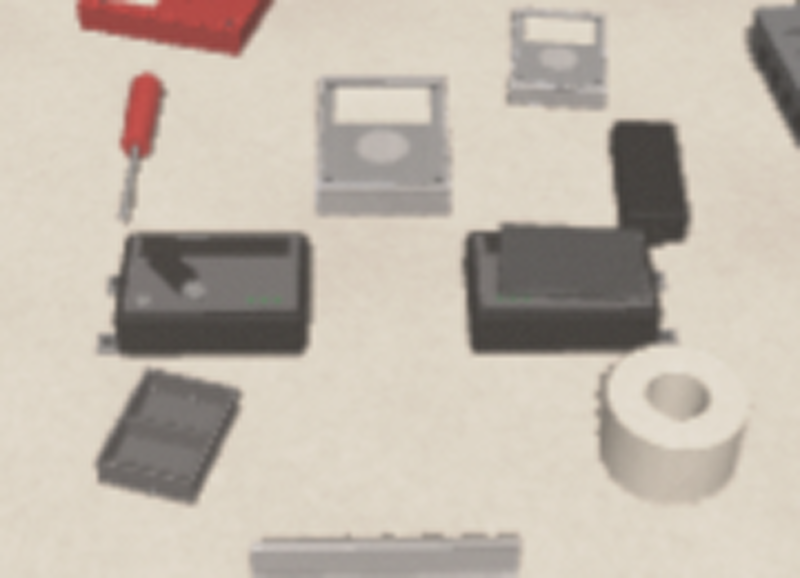

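The crops show the drive with its long sides at crop rows of about 118–130 and 225–237. In the side view it sits at (385,145), near the gap's line between (310,235) and (468,235). I'll measure both in the docks frame.

```bash
cat >> h.py <<'E'
O=np.array([580,9.]); X=np.array([-.098,-.995]); Y=np.array([.995,-.098])
def dk(p): q=np.asarray(p)[:,:2]-O; return np.c_[q@X,q@Y]
def drive(c,roi):
    im=cv2.medianBlur(cv2.cvtColor(c["image"],cv2.COLOR_RGB2BGR),3); h=cv2.cvtColor(im,cv2.COLOR_BGR2HSV)
    x0,y0,x1,y1=roi; m=np.zeros(h.shape[:2],np.uint8); m[y0:y1,x0:x1]=h[y0:y1,x0:x1,1]<18
    k=max(cv2.findContours(m,cv2.RETR_EXTERNAL,cv2.CHAIN_APPROX_NONE)[0],key=cv2.contourArea)
    return k[:,0,:]
E
python3 - <<'E'
from h import *
c=camera("top")
k=drive(c,(212,180,284,236)); r=cv2.minAreaRect(k.astype(np.float32)); print("px",r)
p=dk(ray(c,k,26)); 
# long sides: far (+y) side edge is the true top edge; near side visible face
def side(lo):
    xs=np.arange(-240,-120,6); o=[]
    for x in xs:
        s=p[abs(p[:,0]-x)<5][:,1]
        if len(s): o.append((x,s.min() if lo else s.max()))
    o=np.array(o); f=np.polyfit(o[:,0]+180,o[:,1],1); return f.round(4)
print("-y",side(1),"+y",side(0),"x",np.percentile(p[:,0],[2,98]))
# dock walls: gray profile along docks y at several x, at height 40 (top) 
g=cv2.cvtColor(c["image"],cv2.COLOR_RGB2GRAY)
R=np.array(c["R"]);t=np.array(c["t"])
def proj(x,y,z):
    w=np.array([*(O+x*X+y*Y),z]); q=R@w+t; s=q[:2]/q[2]; s=s*(1+c["k1"]*(s@s)); return s[0]*c["fx"]+c["cx"],s[1]*c["fy"]+c["cy"]
for x in(-30,-15,0,15,30):
    o=[]
    for sg in(-1,1):
        ys=np.arange(35,75,.5); uv=np.array([proj(x,sg*y,40 if sg<0 else 0) for y in ys],np.float32)
        v=cv2.remap(g,uv[:,:1],uv[:,1:],cv2.INTER_LINEAR)[:,0]; o.append(ys[np.argmax(v<120)]*sg)
    print(x,o)
# drive sides by side camera: at z=26 leading top corners and bench
d=camera("side")
for n,uv,z in[("dock-y front bottom",(310,350),0),("dock+y front bottom",(468,352),0),("dock-y top back",(308,235),38),("dock+y top back",(467,235),38),("drive front bot L",(317,214),0),("drive front bot R",(450,213),0),("drive back top L",(318,79),26),("back top R",(446,78),26),("rail bot",(251,572),0),("rail bot R",(519,571),0)]:
    q=np.array(uv)/4.444+[230,130]; print(n,dk(ray(d,q,z)).round(1))
E
```

```text
px ((247.32318115234375, 208.3373565673828), (53.849609375, 36.24155044555664), 5.04245138168335)
-y [-4.50000e-03 -5.14387e+01] +y [-3.2000e-03  4.9349e+01] x [-251.26366084 -102.35471891]
-30 [np.float64(-55.5), np.float64(59.0)]
-15 [np.float64(-55.0), np.float64(59.0)]
0 [np.float64(-55.5), np.float64(59.0)]
15 [np.float64(-55.0), np.float64(59.0)]
30 [np.float64(-55.5), np.float64(58.5)]
dock-y front bottom [[ 37.3 -51.7]]
dock+y front bottom [[40.2 56.5]]
dock-y top back [[-38.9 -53.6]]
dock+y top back [[-38.1  58.3]]
drive front bot L [[-106.2  -49.3]]
drive front bot R [[-106.7   50.5]]
drive back top L [[-242.2  -50.2]]
back top R [[-243.1   52.3]]
rail bot [[225.3 -83.5]]
rail bot R [[226.3  77.9]]
```

Both views put the gap's middle at y of about +2 and the drive at about +0.5, square to the docks. I'll push straight with a slight +y drift.

>>> {"op": "move_arm", "data": {
  "dp": [
    [5,-0.5,-40],
    [0,0,-35],
    [0,0,-25],
    [0,0,0],
    [-1.5,-15,0],
    [-1.5,-15,0],
    [-1,-10,0],
    [-0.5,-5,0],
    [-0.5,-5,0],
    [-0.5,-5,0]
  ],
  "rotation": [
    [0,0,0],
    [0,0,0],
    [0,0,0],
    [0,0,0],
    [0,0,0],
    [0,0,0],
    [0,0,0],
    [0,0,0],
    [0,0,0],
    [0,0,0]
  ],
  "hand": [0.65,0.65,0.65,0.65,0.65,0.65,0.65,0.65,0.65,0.65]
}}

```text
clock: 6.9
eef_pos: [607.0, 268.5, 10.5]
eef_rot: [3.141, -0.0, 1.47]
wrist_force: [0.7, 2.5, -1.1]
finger_gap: 61.3
finger_force: 1.1
```

>>> {"op": "move_arm", "data": {
  "dp": [
    [-0.35,-5,0],
    [-0.35,-5,0],
    [-0.35,-5,0],
    [-0.35,-5,0],
    [-0.35,-5,0],
    [-0.35,-5,0],
    [-0.35,-5,0],
    [-0.35,-5,0],
    [-0.35,-5,0],
    [0,0,0]
  ],
  "rotation": [
    [0,0,0],
    [0,0,0],
    [0,0,0],
    [0,0,0],
    [0,0,0],
    [0,0,0],
    [0,0,0],
    [0,0,0],
    [0,0,0],
    [0,0,0]
  ],
  "hand": [0.65,0.65,0.65,0.65,0.65,0.65,0.65,0.65,0.65,0.65]
}}

```text
clock: 8.15
eef_pos: [603.8, 222.7, 10.4]
eef_rot: [-3.141, 0.001, 1.469]
wrist_force: [-0.3, 0.7, 0.8]
finger_gap: 61.1
finger_force: 0.0
```

```bash
python3 - <<'E'
from h import *
d=snap("side","pics/s4.png"); js=cv2.imread("pics/s4.png")
cv2.imwrite("pics/crop4s.png",cv2.resize(js[130:260,230:410],(800,578),interpolation=cv2.INTER_CUBIC))
s=manip.read_state();print(s["eef_pos"],dk([s["eef_pos"]]),s["wrist_force"])
E
```

```text
[603.74858409 222.8591345   10.32819448] [[-215.11720007    2.67164599]] [ 0.50289075 -0.86523849  0.30060918]
```

View pics/crop4s.png

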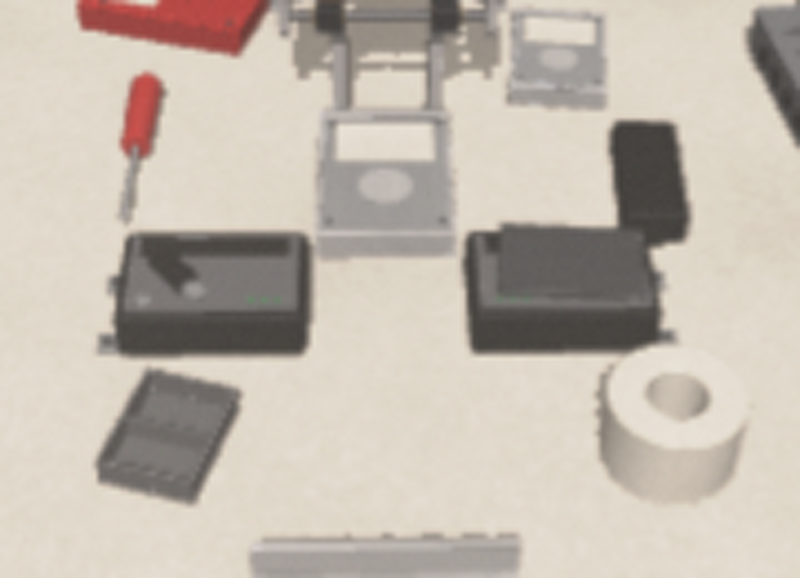

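The drive's front is at crop x 318–455, row 255, just before the gap. I'll check its centring numerically.

```bash
python3 - <<'E'
from h import *
d=camera("side")
for n,uv,z in[("fbL",(317,256),0),("fbR",(456,254),0),("ftL",(317,233),26),("ftR",(456,231),26),("btL",(322,112),26),("btR",(450,110),26)]:
    print(n,dk(ray(d,np.array(uv)/4.444+[230,130],z)).round(1))
c=camera("top"); k=drive(c,(225,180,296,236)); p=dk(ray(c,k,26))
for x in(-170,-150,-130,-110,-90,-75):
    s=p[abs(p[:,0]-x)<5][:,1]
    if len(s): print(x,s.min().round(1),s.max().round(1))
E
```

```text
fbL [[-59.1 -48.5]]
fbR [[-60.5  52.9]]
ftL [[-54.7 -47.8]]
ftR [[-56.2  51.8]]
btL [[-198.4  -46.4]]
btR [[-200.4   53.7]]
-170 -51.0 51.8
-150 -49.4 50.9
-130 -50.5 49.7
-110 -51.2 51.1
-90 -50.0 50.2
-75 -51.2 51.6
```

Centred to within about 1 mm, so I'll push on straight.

>>> {"op": "move_arm", "data": {
  "dp": [
    [-0.6,-6,0],
    [-0.6,-6,0],
    [-0.6,-6,0],
    [-0.6,-6,0],
    [-0.6,-6,0],
    [-0.6,-6,0],
    [-0.6,-6,0],
    [-0.6,-6,0],
    [-0.6,-6,0],
    [-0.6,-6,0]
  ],
  "rotation": [
    [0,0,0],
    [0,0,0],
    [0,0,0],
    [0,0,0],
    [0,0,0],
    [0,0,0],
    [0,0,0],
    [0,0,0],
    [0,0,0],
    [0,0,0]
  ],
  "hand": [0.65,0.65,0.65,0.65,0.65,0.65,0.65,0.65,0.65,0.65]
}}

```text
clock: 9.55
eef_pos: [597.8, 163.0, 10.5]
eef_rot: [3.142, 0.0, 1.47]
wrist_force: [0.5, 1.5, -2.3]
finger_gap: 61.2
finger_force: 1.2
```

>>> {"op": "move_arm", "data": {
  "dp": [
    [-0.6,-6,0],
    [-0.6,-6,0],
    [-0.6,-6,0],
    [-0.6,-6,0],
    [-0.6,-6,0],
    [-0.6,-6,0],
    [-0.6,-6,0],
    [-0.6,-6,0],
    [-0.6,-6,0],
    [-0.6,-6,0]
  ],
  "rotation": [
    [0,0,0],
    [0,0,0],
    [0,0,0],
    [0,0,0],
    [0,0,0],
    [0,0,0],
    [0,0,0],
    [0,0,0],
    [0,0,0],
    [0,0,0]
  ],
  "hand": [0.65,0.65,0.65,0.65,0.65,0.65,0.65,0.65,0.65,0.65]
}}

```text
clock: 10.8
eef_pos: [591.8, 103.0, 10.4]
eef_rot: [-3.142, 0.0, 1.47]
wrist_force: [0.1, 2.0, -3.1]
finger_gap: 60.9
finger_force: 1.2
```

```bash
python3 - <<'E'
from h import *
d=snap("side","pics/s5.png"); js=cv2.imread("pics/s5.png")
cv2.imwrite("pics/crop5s.png",cv2.resize(js[130:260,230:410],(800,578),interpolation=cv2.INTER_CUBIC))
s=manip.read_state();print(s["eef_pos"],dk([s["eef_pos"]]),s["wrist_force"])
E
```

```text
[591.75391325 102.41296759  10.47842792] [[-94.09778625   2.54067286]] [-0.56039019 -0.98210053 -0.82543129]
```

View pics/crop5s.png

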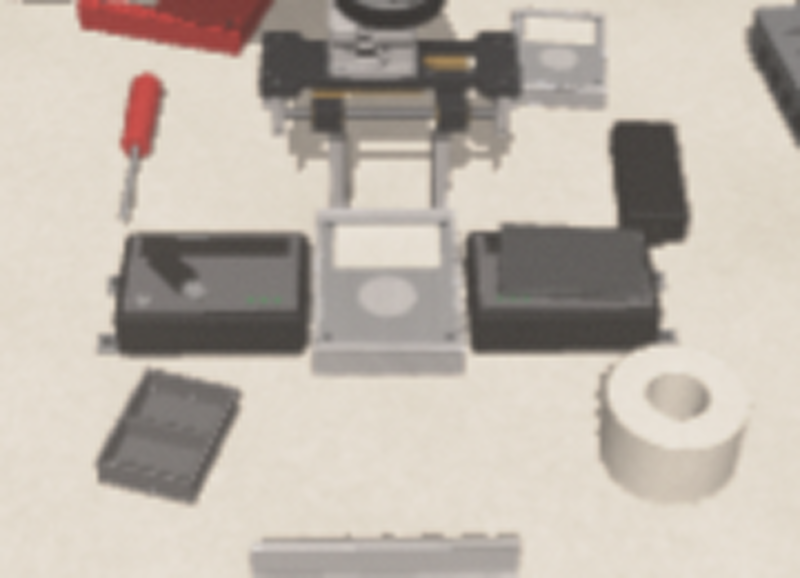

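The drive is in the gap lengthways, with crop edges 313–464 between walls at about 308 and 468, and is not touching. I'll continue.

>>> {"op": "move_arm", "data": {
  "dp": [
    [-0.6,-6,0],
    [-0.6,-6,0],
    [-0.6,-6,0],
    [-0.6,-6,0],
    [-0.6,-6,0],
    [-0.6,-6,0],
    [-0.6,-6,0],
    [-0.6,-6,0],
    [-0.6,-6,0],
    [-0.6,-6,0]
  ],
  "rotation": [
    [0,0,0],
    [0,0,0],
    [0,0,0],
    [0,0,0],
    [0,0,0],
    [0,0,0],
    [0,0,0],
    [0,0,0],
    [0,0,0],
    [0,0,0]
  ],
  "hand": [0.65,0.65,0.65,0.65,0.65,0.65,0.65,0.65,0.65,0.65]
}}

```text
clock: 12.1
eef_pos: [585.8, 43.1, 10.5]
eef_rot: [3.141, -0.0, 1.47]
wrist_force: [0.7, 5.6, 1.9]
finger_gap: 60.8
finger_force: 2.3
```

>>> {"op": "move_arm", "data": {
  "dp": [
    [-0.6,-6,0],
    [-0.6,-6,0],
    [-0.6,-6,0],
    [-0.6,-6,0],
    [-0.6,-6,0],
    [-0.6,-6,0],
    [-0.6,-6,0],
    [-0.6,-6,0],
    [-0.6,-6,0],
    [-0.6,-6,0]
  ],
  "rotation": [
    [0,0,0],
    [0,0,0],
    [0,0,0],
    [0,0,0],
    [0,0,0],
    [0,0,0],
    [0,0,0],
    [0,0,0],
    [0,0,0],
    [0,0,0]
  ],
  "hand": [0.65,0.65,0.65,0.65,0.65,0.65,0.65,0.65,0.65,0.65]
}}

```text
clock: 13.35
eef_pos: [579.8, -16.9, 10.5]
eef_rot: [3.142, -0.0, 1.47]
wrist_force: [0.9, 5.1, 1.8]
finger_gap: 61.6
finger_force: 2.6
```

>>> {"op": "move_arm", "data": {
  "dp": [
    [-0.5,-5,0],
    [-0.5,-5,0],
    [-0.4,-4,0],
    [-0.4,-4,0],
    [-0.3,-3,0],
    [-0.3,-3,0],
    [-0.2,-2,0],
    [-0.2,-2,0],
    [-0.2,-2,0]
  ],
  "rotation": [
    [0,0,0],
    [0,0,0],
    [0,0,0],
    [0,0,0],
    [0,0,0],
    [0,0,0],
    [0,0,0],
    [0,0,0],
    [0,0,0]
  ],
  "hand": [0.65,0.65,0.65,0.65,0.65,0.65,0.65,0.65,0.65]
}}

```text
clock: 14.48
eef_pos: [576.8, -46.7, 10.5]
eef_rot: [3.142, -0.0, 1.47]
wrist_force: [0.5, 5.6, 2.7]
finger_gap: 61.5
finger_force: 2.7
```

>>> {"op": "move_arm", "data": {
  "dp": [
    [-0.2,-2,0],
    [-0.2,-2,0],
    [-0.2,-2,0],
    [-0.2,-2,0]
  ],
  "rotation": [
    [0,0,0],
    [0,0,0],
    [0,0,0],
    [0,0,0]
  ],
  "hand": [0.65,0.65,0.65,0.65]
}}

```text
clock: 14.98
eef_pos: [576.0, -54.7, 10.5]
eef_rot: [-3.142, -0.0, 1.47]
wrist_force: [0.9, 5.6, 1.9]
finger_gap: 61.3
finger_force: 2.7
```

```bash
python3 - <<'E'
from h import *
c=snap("top","pics/t6.png"); im=cv2.imread("pics/t6.png"); d=snap("side","pics/s6.png"); js=cv2.imread("pics/s6.png")
a=cv2.resize(im[180:270,310:410],(400,360),interpolation=cv2.INTER_CUBIC)
b=cv2.resize(js[190:280,270:370],(400,360),interpolation=cv2.INTER_CUBIC)
cv2.imwrite("pics/crop6.png",np.hstack([a,b]))
E
```

```text
(no output)
```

View pics/crop6.png

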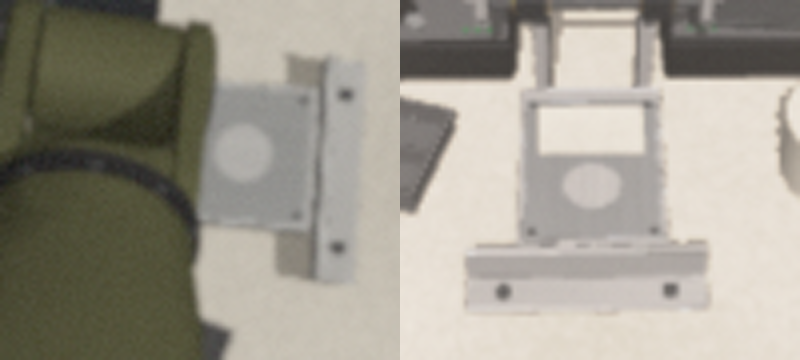

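In the top half a thin dark strip remains at crop x 312–322, so there are still a few mm to the rail. I'll advance slowly until the force rises.

>>> {"op": "move_arm", "data": {
  "dp": [
    [-0.1,-1,0],
    [-0.1,-1,0],
    [-0.1,-1,0]
  ],
  "rotation": [
    [0,0,0],
    [0,0,0],
    [0,0,0]
  ],
  "hand": [0.65,0.65,0.65]
}}

```text
clock: 15.45
eef_pos: [575.7, -57.5, 10.5]
eef_rot: [-3.141, -0.0, 1.47]
wrist_force: [0.4, 9.7, 3.5]
finger_gap: 61.3
finger_force: 4.9
```

>>> {"op": "move_arm", "data": {
  "dp": [
    [-0.1,-1,0],
    [-0.1,-1,0]
  ],
  "rotation": [
    [0,0,0],
    [0,0,0]
  ],
  "hand": [0.65,0.65]
}}

```text
clock: 15.7
eef_pos: [575.6, -57.7, 10.5]
eef_rot: [-3.141, -0.003, 1.47]
wrist_force: [0.8, 24.0, 5.6]
finger_gap: 61.2
finger_force: 11.8
```

The force rose to 24 N with no further motion, at a front position of x ≈ 222 as predicted, so the drive is seated. Now I'll withdraw.

>>> {"op": "move_arm", "data": {
  "dp": [
    [0.2,2,0],
    [0.5,5,0],
    [1,8,0],
    [0,0,30],
    [0,0,50],
    [0,0,50],
    [0,40,40],
    [0,50,20],
    [0,50,0],
    [0,50,0]
  ],
  "rotation": [
    [0,0,0],
    [0,0,0],
    [0,0,0],
    [0,0,0],
    [0,0,0],
    [0,0,0],
    [0,0,0],
    [0,0,0],
    [0,0,0],
    [0,0,0]
  ],
  "hand": [0.65,0.65,0.65,0.65,0.65,0.65,0.65,0.65,0.65,0.65]
}}

```text
clock: 16.95
eef_pos: [577.0, 147.1, 200.7]
eef_rot: [3.141, 0.0, 1.47]
wrist_force: [0.3, -0.5, 0.6]
finger_gap: 60.9
finger_force: 0.0
```

```bash
python3 - <<'E'
from h import *
c=snap("top","pics/t7.png"); im=cv2.imread("pics/t7.png"); d=snap("side","pics/s7.png"); js=cv2.imread("pics/s7.png")
a=cv2.resize(im[180:270,310:410],(400,360),interpolation=cv2.INTER_CUBIC)
b=cv2.resize(js[190:280,270:370],(400,360),interpolation=cv2.INTER_CUBIC)
cv2.imwrite("pics/crop7.png",np.hstack([a,b]))
E
```

```text
(no output)
```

View pics/crop7.png

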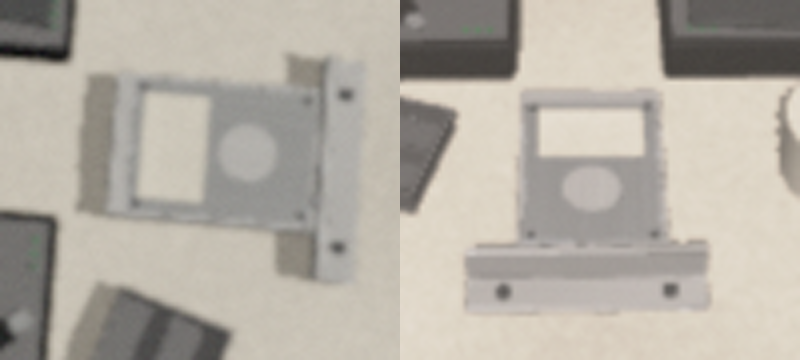

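The drive lies flat against the rail at crop x of about 318, clear of the docks and roughly centred, and the hand is away.

```bash
python3 -c "
from cell import manip
print(manip.sign_off())"
```

```text
the job is handed in; nothing more can be done
None
```

I pushed the drive through the gap until it seated flat against the stop rail, clear of the docks, then took the hand away and handed the job in at about 17 s; the sign-off gave no verdict.

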